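Fetch the red shock absorber from behind the stock and put the stock back

ROBOT

A 6-joint arm with a two-finger parallel gripper is mounted at the origin on the work surface. World frame = base frame: x ahead of the robot, y to its left, z up, the work surface at z = 0. Lengths are in m, angles in rad, forces in N, time in s.
With the tool pointing down it reaches from about 0.3 to 0.775 m from the base axis. Payload 14.6 kg.
Tool frame: the origin (TCP) lies on the centre line of the jaws, within the pads' length; the fingertips stand 14 mm ahead of it and the grasp point (between the pads) lies 5 mm behind it; z points along the fingers, y is the line along which they close (so a half turn about z gives the same grasp; the last joint's range is limited). The gripper opens to 85 mm and grips with 20 to 120 N. Pads are 22 mm wide; open, the fingers measure 114 mm over their backs; the gripper's body (76 mm by 85 mm) begins 54 mm behind the grasp point. The pads swing forward as they close: fully open they stand 13 mm farther back than shut.
Start: joints at [-0.067, 0.3, 1.521, -0, 1.321, -0.067], TCP at [0.55, -0, 0.245] pointing down, gripper open.
Joint ranges: [-3.03, 3.03], [-0.79, 2.21], [0.23, 2.52], [-1.04, 4.18], [0, 3.07], [-2.55, 2.55]. Speed limits (rad/s): [2.22, 2.22, 2.57, 3.14, 3.14, 3.14].

INTERFACE

Orientations are given as a rotation vector (axis times angle).
In Python, from cell import robot gives the robot as it stands.
- The arm moves only by the tool apply_moves, never from a script. Its argument "targets" is one flat list of numbers, 7 for each row, row after row: the closure, from -1 (fully open) to 1 (shut), then the shift along the tool's x, y, z normalised to -1 to 1, where 1 is 600 mm, then the turn, a rotation vector about the tool's x, y, z normalised to -1 to 1, where 1 is 90 degrees. A call has 1 to 8 rows; each row is the pose to reach, as a shift and turn from the pose commanded when the call began, along the tool's axes at that moment; what a row does not reach only later rows make up. A row lasts 1/12 s, in which the tool goes at most 41.7 mm and 7.16 degrees, less where a joint would pass 70% of its speed; a pose out of reach is approached as far as the arm can. A call with a number of a shift or a turn outside -1 to 1 is refused whole. A call with a gripper value outside its range is refused whole. The fingers move at their own pace and stop on an object; the grip force is fixed at half the most. Time passes only in rows, so rows that repeat a pose let the fingers close. It gives the time, the measured TCP pose, the force, the opening and the grip force at its end, in the units of the state.
- robot.read_state(): the state, without advancing time (a new reading comes with each control period).
- robot.read_camera(name): name is "scene" or "side" or "wrist"; returns a dict with "frame" (480x640x3 uint8, red, green, blue), "mtx" (3x3 intrinsics, pixels), "xyz" and "rotation" of the camera in the world. Camera axes: x right, y down, z forward; pixel columns grow to the right and rows downward; lengths in m; the calibration is good to about 2 mm. A picture is of the moment at which its call begins. There is no depth.
- robot.close_job(): hands the job in; it is judged then, once.
The state is a dict: "t": time; "qpos": joint angles; "qd": joint speeds; "tau": joint torques, N m; "eef_pos": TCP position; "orientation": TCP orientation; "ft_force": force on the tool from outside, world axes, zero at the start; "ft_torque": the same for the moment, N m; "grip_width": finger opening in m; "grip_force": force on a finger pad.
Only numpy, scipy, OpenCV 4.12 (cv2) and the standard library are available. Lean on these libraries where they do the work, as an engineer would, in place of code of your own. Each camera call takes 0.05 s, during which the arm holds its last target. There are 200 camera calls.

TASK

A customer wants the red-sprung shock absorber that lies at the back of the grey stock tray. Without moving it yet, clear the white jug, the orange oil filter and the blue spray can that stand before it onto the black rubber mat; then, while they wait there, lay the shock absorber flat and lengthwise in the yellow tray, and finally stand each of the three back in the stock tray, centred on the card of its own colour, leaving the shock absorber in the yellow tray. Keep the jug, filter and can upright all the time.

Things in the scene. Friction and masses are not known exactly. Their poses are not given: they have to be found in the camera images.
- jug: white open measuring jug, loose, standing; outer diameter 54 mm (52 at the foot), 95 mm tall, wall 3 mm, about 0.09 kg; handle reaches 51 mm from the axis along its own -x, 24 to 86 mm high, small spout on +x, so grip it across its y. Starts with the handle to the tray's front (-x) within 0.4 rad. Origin: centre of its underside; z up.
- filter: orange oil-filter canister with small red ribs near its top, loose, standing; diameter 54 mm up to 80 mm height, 90 mm tall in all. About 0.28 kg. Origin: centre of its underside; z up.
- can: blue spray can with a white band and narrower blue cap, loose, standing; diameter 50 mm up to 94 mm height, cap of 35 mm diameter above, 119 mm tall in all. About 0.16 kg. Origin: centre of its underside; z up.
- shock: shock absorber, loose, lying flat: red spring (a rigid cylinder 40 mm thick, 112 mm long, axis 20 mm above the underside) between two dark end blocks, 160 mm long in all, some 0.45 kg. Starts across the stock tray, about 8 mm behind (+x of) the row of three, 44 mm or more before the back wall. Origin: mid-length, at the underside; x along its length, z up. The black-sprung one is not wanted.
- place_jug: the jug's place: the white of the three square cards (70 x 70 mm, 1 mm thin, a flush marking with no edge to catch on) on the floor of the grey stock tray; fixed during the run. Origin: centre of the card at tray-floor level, 5 mm above the table; sides parallel to the tray's.
- place_filter: the filter's place: the orange of the three square cards (70 x 70 mm, 1 mm thin, a flush marking with no edge to catch on) on the floor of the grey stock tray; fixed during the run. Origin: centre of the card at tray-floor level, 5 mm above the table; sides parallel to the tray's.
- place_can: the can's place: the blue of the three square cards (70 x 70 mm, 1 mm thin, a flush marking with no edge to catch on) on the floor of the grey stock tray; fixed during the run. Origin: centre of the card at tray-floor level, 5 mm above the table; sides parallel to the tray's.
- stock_tray: low grey open tray, fixed: 220 (x) x 310 (y) mm outside, walls 5 mm thick and 35 mm tall, floor 5 mm thick. Origin: centre of its underside; front is -x. The cards form a row along its y, 95 mm apart, 30 mm in front of its centre; each thing starts on the card of its own colour. Two small loose parts lie in its back corners.
- mat: black rubber mat flat on the table to one side, fixed: 290 (x) x 160 (y) x 3 mm. Origin: centre of its underside; x along its length. The three things stand on it anywhere, wholly on the mat.
- order_tray: low yellow open tray on the table on the other side, fixed: 240 (x) x 150 (y) mm outside, 22 mm tall, walls and floor 5 mm thick. Origin: centre of its underside; x along its length.

How it is judged:
On the way, in this order (a step that is already met when the one before it is completed fails the run):
1. jug, filter and can all stand released and upright on the black mat, the shock absorber not yet taken (within 25 mm of where it lay) (x of jug in the frame of mat between -0.13 and 0.13 m and y of jug in the frame of mat between -0.065 and 0.065 m and z of each of jug, filter, can in the frame of mat below 0.01 m and angle between each of jug, filter, can's own z axis and vertical below 0.12 rad and linear speed of each of jug, filter, can below 0.02 m/s and angular speed of each of jug, filter, can below 0.3 rad/s and contact force between each of jug, filter, can and the fingers below 0.3 N and x of filter in the frame of mat between -0.13 and 0.13 m and y of filter in the frame of mat between -0.065 and 0.065 m and x of can in the frame of mat between -0.13 and 0.13 m and y of can in the frame of mat between -0.065 and 0.065 m and distance of shock from where it was at the start of the episode below 0.025 m), for 0.2 s.
2. the shock absorber lies released in the yellow tray while jug, filter and can still stand on the mat (x of shock in the frame of order_tray between -0.05 and 0.05 m and y of shock in the frame of order_tray between -0.05 and 0.05 m and z of shock in the frame of order_tray below 0.012 m and angle between the x axis of shock and the x axis of order_tray, either way round below 0.35 rad and angle between each of shock, jug, filter, can's own z axis and vertical below 0.12 rad and linear speed of each of shock, jug, filter, can below 0.02 m/s and angular speed of each of shock, jug, filter, can below 0.3 rad/s and contact force between each of shock, jug, filter, can and the fingers below 0.3 N and x of jug in the frame of mat between -0.13 and 0.13 m and y of jug in the frame of mat between -0.065 and 0.065 m and z of each of jug, filter, can in the frame of mat below 0.01 m and x of filter in the frame of mat between -0.13 and 0.13 m and y of filter in the frame of mat between -0.065 and 0.065 m and x of can in the frame of mat between -0.13 and 0.13 m and y of can in the frame of mat between -0.065 and 0.065 m), for 0.2 s.
At the end, for the whole second after the job is handed in: Red shock absorber flat on the yellow tray's floor, lengthwise within 0.35 rad, its middle within 50 mm of the tray's along each side; jug, filter and can upright in the stock tray, each within 15 mm of the centre of its own colour's card; all released and at rest (x of shock in the frame of order_tray between -0.05 and 0.05 m and y of shock in the frame of order_tray between -0.05 and 0.05 m and z of shock in the frame of order_tray below 0.012 m and angle between the x axis of shock and the x axis of order_tray, either way round below 0.35 rad and angle between each of shock, jug, filter, can's own z axis and vertical below 0.12 rad and linear speed of each of shock, jug, filter, can below 0.02 m/s and angular speed of each of shock, jug, filter, can below 0.3 rad/s and contact force between each of shock, jug, filter, can and the fingers below 0.3 N and horizontal distance between jug and place_jug below 0.015 m and z of jug in the frame of place_jug below 0.008 m and horizontal distance between filter and place_filter below 0.015 m and z of filter in the frame of place_filter below 0.008 m and horizontal distance between can and place_can below 0.015 m and z of can in the frame of place_can below 0.008 m); the robot touches nothing.
It fails at once if the jug, filter or can is tipped by more than 0.5 rad (angle between any of jug, filter, can's own z axis and vertical above 0.5 rad).
It also fails if it takes over 147 s, if anything falls off the work surface, if the arm or the gripper's body presses on something with over 40 N, if the wrist force passes 120 N, or if a joint passes its speed limit or range.

## Working session

There is one attempt and no reset: what is moved stays moved. The work goes in short steps, Python scripts to look and compute and a tool call to move; the robot and the scene stay as the last step left them, time stands still between calls to the robot, and variables do not carry over. Pictures are saved under pics/ and viewed, at most 14 in all, crops included, and the job is handed in when it is done.

Besides the shell and the picture viewer there is one more tool, called after "Emit:" as name(argument=value, ...), one argument or row to a line, values as JSON. apply_moves: Moves the arm, as the interface text tells. Scaled input: -1 to 1 covers 600 mm each way for a shift and 90 degrees each way for a turn. Its arguments: {"type":"object","properties":{"targets":{"type":"array"}},"required":["targets"]}

```bash
ls; mkdir -p pics
python3 - <<'E'
from cell import robot
import cv2
s=robot.read_state(); print({k:s[k] for k in('t','eef_pos','orientation','grip_width')})
for n in("scene","side"):
    c=robot.read_camera(n); cv2.imwrite(f"pics/{n}0.png",c["frame"][:,:,::-1]); print(n,c["mtx"].tolist(),c["xyz"],c["rotation"])
E
```

```text
pics
{'t': 0.0, 'eef_pos': array([5.49767927e-01, 2.33553491e-05, 2.44713177e-01]), 'orientation': array([-2.22080823e+00, -2.22081321e+00,  1.22662988e-03]), 'grip_width': 0.08553418376494436}
scene [[451.5111010457722, 0.0, 321.88330317940904], [0.0, 451.5111010457722, 233.6151394013469], [0.0, 0.0, 1.0]] [0.90456186 0.14833406 0.74184045] [-1.63093881 -2.23565014  0.63091123]
side [[469.65193516505457, 0.0, 317.83476679253454], [0.0, 469.65193516505457, 234.76066219467833], [0.0, 0.0, 1.0]] [ 0.41089065 -0.58632617  0.63720205] [-2.35943528  0.24116829 -0.09043064]
```

View pics/scene0.png

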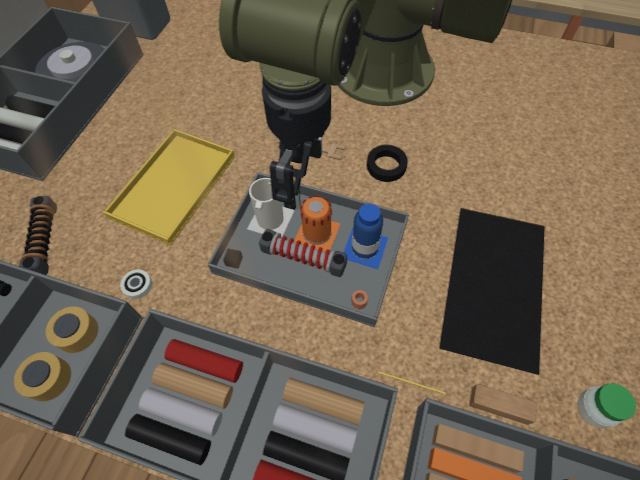

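View pics/side0.png

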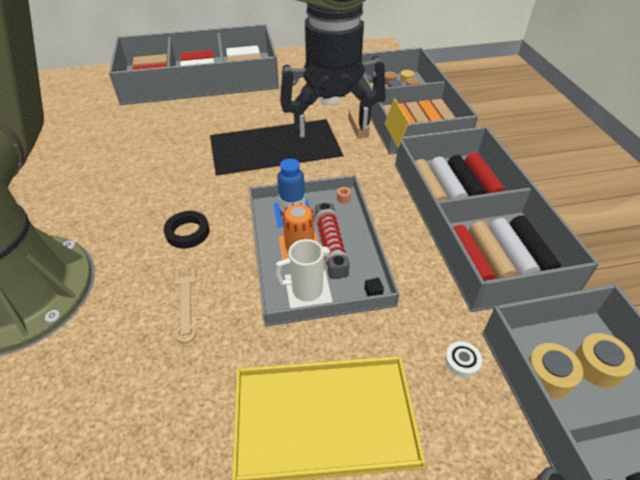

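Scene: jug about (267,205), filter (316,220), can (367,232), red shock (303,252), mat on the right (+y), yellow tray on the left (-y). I'll take enlarged crops of the tray.

```bash
cat > h.py <<'E'
from cell import robot
import numpy as np, cv2
from scipy.spatial.transform import Rotation as R
def ray(c,p,z):
    d=R.from_rotvec(c["rotation"]).apply(np.linalg.inv(c["mtx"])@[p[0],p[1],1]); o=np.array(c["xyz"])
    return (o+d*(z-o[2])/d[2])[:2]
def proj(c,P):
    q=R.from_rotvec(c["rotation"]).inv().apply(np.array(P)-c["xyz"])@np.array(c["mtx"]).T
    return q[...,:2]/q[...,2:]
def crop(c,x,y,w,h,k,name):
    cv2.imwrite("pics/"+name,cv2.resize(c["frame"][y:y+h,x:x+w,::-1],None,fx=k,fy=k,interpolation=cv2.INTER_CUBIC))
E
python3 - <<'E'
from h import *
a=robot.read_camera("scene");b=robot.read_camera("side")
crop(a,205,165,205,150,3.9,"sc.png");crop(b,235,150,170,180,3.3,"sd.png")
for n,p,z in[("tray",[(256,178),(407,215),(376,321),(211,267)],.035),("mat",[(461,210),(545,220),(537,367),(441,349)],.003),("yel",[(178,132),(234,152),(170,239),(107,211)],.022)]:
    print(n,[ray(a,q,z).round(4).tolist() for q in p])
for n,p,z in[("tray",[(250,186),(355,177),(396,301),(265,320)],.035),("mat",[(210,135),(333,122),(341,156),(217,171)],.003),("yel",[(238,366),(403,359),(420,465),(234,476)],.022)]:
    print(n,[ray(b,q,z).round(4).tolist() for q in p])
E
```

```text
tray [[0.4224, -0.156], [0.4188, 0.1467], [0.6366, 0.1434], [0.6285, -0.1567]]
mat [[0.3537, 0.2447], [0.3285, 0.4019], [0.6208, 0.4091], [0.6387, 0.2572]]
yel [[0.3478, -0.3706], [0.3638, -0.2317], [0.5936, -0.2601], [0.5742, -0.4065]]
tray [[0.4198, 0.149], [0.6315, 0.1333], [0.6161, -0.1791], [0.41, -0.1724]]
mat [[0.3461, 0.3963], [0.6448, 0.3902], [0.6315, 0.2506], [0.3551, 0.2536]]
yel [[0.3623, -0.2336], [0.598, -0.2712], [0.5715, -0.4141], [0.3451, -0.3804]]
```

View pics/sc.png

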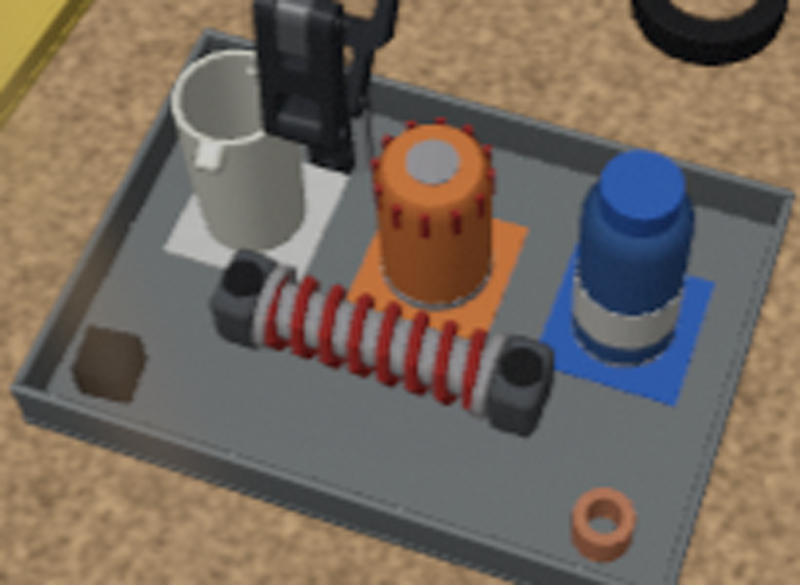

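View pics/sd.png

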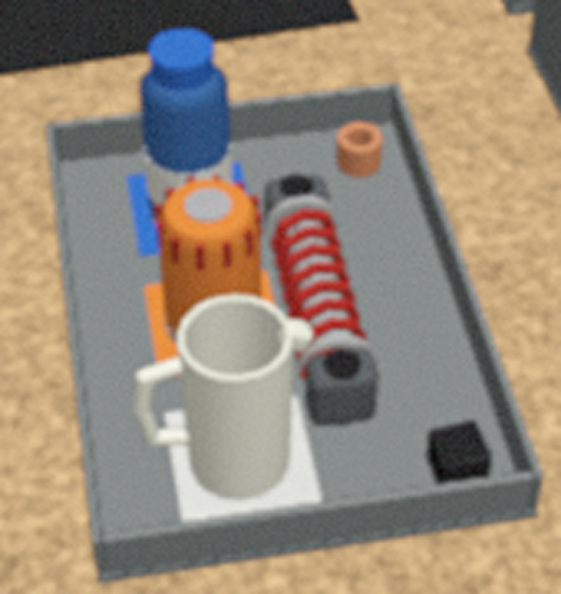

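Both crops show everything clearly, including the card and tray corners, the rims and the shock's end holes. I'll fit the poses from these pixel positions.

```bash
cat > fit.py <<'E'
from h import *
from scipy.optimize import least_squares
A=robot.read_camera("scene");B=robot.read_camera("side")
sa=lambda u,v:(205+u/3.9-.4,165+v/3.9-.4); sb=lambda u,v:(235+u/3.3-.35,150+v/3.3-.35)
def rect(obs,z0=None):
    def f(q):
        r=[]
        for c,p,l in obs:
            w=R.from_euler('z',q[2]).apply(l)+[q[0],q[1],0]; r+=list(proj(c,w)-p)
        return r
    s=least_squares(f,[.5,0,0],loss='soft_l1'); print(s.x.round(4),np.abs(s.fun).round(1)); return s.x
z=.035;k=.0055
T=rect([(A,sa(15,390),(.11,-.155,z)),(A,sa(205,32),(-.11,-.155,z)),(A,sa(793,192),(-.11,.155,z)),
(A,sa(163,250),(.005,-.13,k)),(A,sa(352,175),(-.065,-.06,k)),(A,sa(527,230),(-.065,.035,k)),(A,sa(675,405),(.005,.13,k)),(A,sa(713,285),(-.065,.13,k)),(A,sa(543,343),(.005,.06,k)),
(B,sb(50,127),(-.11,.155,z)),(B,sb(397,88),(.11,.155,z)),(B,sb(538,478),(.11,-.155,z)),(B,sb(97,545),(-.11,-.155,z)),
(B,sb(128,176),(-.065,.13,k)),(B,sb(138,255),(-.065,.06,k)),(B,sb(145,285),(-.065,.035,k)),(B,sb(183,522),(-.065,-.13,k)),(B,sb(321,500),(.005,-.13,k))])
for n,y in(("jug",-.095),("filter",0),("can",.095)): print("card",n,(R.from_euler('z',T[2]).apply([-.03,y,0])[:2]+T[:2]).round(4))
m=.003
rect([(A,p,(x,y,m)) for p,x,y in[((461,210),-.145,-.08),((545,220),-.145,.08),((537,367),.145,.08),((441,349),.145,-.08)]]+[(B,p,(x,y,m)) for p,x,y in[((210,135),-.145,.08),((341,156),.145,-.08),((217,171),-.145,-.08)]])
m=.022
rect([(A,p,(x,y,m)) for p,x,y in[((178,132),-.12,-.075),((234,152),-.12,.075),((170,239),.12,.075),((107,211),.12,-.075)]]+[(B,p,(x,y,m)) for p,x,y in[((238,366),-.12,.075),((403,359),.12,.075),((420,465),.12,-.075),((234,476),-.12,-.075)]])
t=np.linspace(0,2*np.pi,73)
E_={'l':(0,np.min),'r':(0,np.max),'t':(1,np.min),'b':(1,np.max)}
def circ(n,obs):
    def f(q):
        r=[]
        for c,zz,rad,e,val in obs:
            P=proj(c,np.c_[q[0]+rad*np.cos(t),q[1]+rad*np.sin(t),0*t+zz]); i,g=E_[e]
            v=(sa if c is A else sb)(val,val)[i]; r.append(g(P[:,i])-v)
        return r
    s=least_squares(f,[.5,0],loss='soft_l1'); print(n,s.x.round(4),s.fun.round(1)); return s.x
J=circ("jug",[(A,.1,.027,'l',173),(A,.1,.027,'t',52),(A,.005,.026,'b',250),(A,.005,.026,'r',304),(B,.1,.027,'l',177),(B,.1,.027,'t',296),(B,.1,.027,'b',380),(B,.005,.026,'b',496)])
circ("filter",[(A,.08,.027,'l',378),(A,.08,.027,'r',493),(A,.005,.027,'b',303),(B,.08,.027,'l',160),(B,.08,.027,'r',262)])
circ("can",[(A,.005,.025,'b',363),(A,.097,.025,'l',580),(A,.097,.025,'r',693),(A,.124,.0175,'l',600),(A,.124,.0175,'r',685),(A,.124,.0175,'t',150),(B,.124,.0175,'l',148),(B,.124,.0175,'r',215),(B,.124,.0175,'t',30),(B,.095,.025,'l',142),(B,.095,.025,'r',229)])
for c,p in((A,sa(208,158)),(B,sb(308,335))): d=ray(c,p,.095)-J; print("spout",d.round(4),np.arctan2(d[1],d[0]).round(2))
d=ray(B,sb(137,385),.08)-J; print("handle",d,np.arctan2(-d[1],-d[0]))
H=[]
for a,b in((sa(247,270),sb(343,365)),(sa(522,367),sb(297,186))):
    s=least_squares(lambda q:np.r_[proj(A,q)-a,proj(B,q)-b],[.55,0,.04]);H.append(s.x);print("hole",s.x.round(4),s.fun.round(1))
print("mid",(H[0]+H[1])/2,"yaw",np.arctan2(*(H[1]-H[0])[[1,0]]),np.linalg.norm(H[1]-H[0]))
E
python3 fit.py
```

```text
[ 0.5207 -0.0088 -0.0261] [2.1 0.  0.4 1.4 0.8 0.2 0.2 0.5 1.  0.8 0.1 0.1 0.2 0.5 0.2 0.2 3.1 5.3
 2.3 1.8 0.3 2.5 2.2 0.9 2.1 0.6 1.  0.1 0.  0.1 0.6 0.3 0.4 0.1 0.1 0.5]
card jug [ 0.4883 -0.1029]
card filter [ 0.4907 -0.008 ]
card can [0.4932 0.087 ]
[0.4897 0.3289 0.0441] [0.6 2.4 0.2 5.4 3.5 7.3 1.  0.7 2.1 1.2 2.3 1.6 2.9 3.5]
[ 0.4691 -0.323  -0.1499] [1.7 3.7 0.8 0.7 4.6 1.4 4.5 0.1 0.6 1.6 0.4 2.8 4.1 0.1 4.9 0. ]
jug [ 0.4868 -0.1048] [-0.5 -0.3  1.6  0.7 -0.3 -0.6 -0.1  1.8]
filter [ 0.4914 -0.007 ] [-0.9  0.3  3.9 -0.8 -0.3]
can [0.4935 0.0865] [ 1.9 -0.4  0.3 -0.2 -0.6  0.5  0.1 -0.6 -0.5 -1.2 -0.2]
spout [0.0306 0.0005] 0.02
spout [ 0.0351 -0.0022] -0.06
handle [-0.04753049 -0.00344645] 0.07238356762980663
hole [ 0.5431 -0.0842  0.0447] [-1.3  1.1 -1.4 -0.7]
hole [0.5503 0.0524 0.0433] [-0.3  0.3 -0.4 -0.2]
mid [ 0.54670657 -0.01592116  0.043958  ] yaw 1.518446386731904 0.13684238240577346
```

Fit checks out: residuals are small and each object is within 2 mm of its card. The jug's yaw is about 0. I'll turn the tool so it closes along y and move above the can.

Emit:
apply_moves(
  targets=[-0.6, 0.144, -0.094, 0, 0, 0, -0.075, -0.6, 0.144, -0.094, 0, 0, 0, -0.15, -0.6, 0.144, -0.094, 0, 0, 0, -0.225, -0.6, 0.144, -0.094, 0, 0, 0, -0.3, -0.6, 0.144, -0.094, 0, 0, 0, -0.375, -0.6, 0.144, -0.094, 0, 0, 0, -0.45, -0.6, 0.144, -0.094, 0, 0, 0, -0.525, -0.6, 0.144, -0.094, 0, 0, 0, -0.6],
)

```text
t: 0.97
eef_pos: [0.4935, 0.0865, 0.2453]
orientation: [-0.962, -2.991, 0.0]
ft_force: [-0.3, -0.3, -0.3]
grip_width: 0.0684
grip_force: 0.0
```

Emit:
apply_moves(
  targets=[-0.6, 0, 0, 0, 0, 0, -0.075, -0.6, 0, 0, 0, 0, 0, -0.15, -0.6, 0, 0, 0, 0, 0, -0.225, -0.6, 0, 0, 0, 0, 0, -0.3, -0.6, 0, 0, 0, 0, 0, -0.375, -0.6, 0, 0, 0, 0, 0, -0.4, -0.6, 0, 0, 0, 0, 0, -0.4, -0.6, 0, 0, 0, 0, 0, -0.4],
)

```text
t: 1.63
eef_pos: [0.4936, 0.0864, 0.2453]
orientation: [-0.003, -3.142, -0.0]
ft_force: [-0.4, 0.3, -0.8]
grip_width: 0.068
grip_force: 0.0
```

```bash
cat > go.py <<'E'
import sys
from h import *
s=robot.read_state(); r=R.from_rotvec(s["orientation"]); p=s["eef_pos"]
M=r.as_matrix()
print("t",round(s["t"],1),"p",p.round(4),"yaw y-axis deg",np.degrees(np.arctan2(M[1,1],M[0,1])).round(2),"z",M[:,2].round(4),"grip",round(s["grip_width"],4),round(s["grip_force"],1),"F",np.round(s["ft_force"],1),"q6",round(s["qpos"][5],2))
for a in sys.argv[1:]:
    t=np.array([float(x) for x in a.split(",")]); print(a,(r.inv().apply(t-p)/.6).round(4))
E
python3 go.py .4935,.0865,.085 .575,.325,.082
```

```text
t 1.6 p [0.4936 0.0864 0.2453] yaw y-axis deg 89.89 z [-1.e-04  0.e+00 -1.e+00] grip 0.068 0.0 F [-0.4  0.3 -0.8] q6 -1.47
.4935,.0865,.085 [1.000e-04 2.000e-04 2.671e-01]
.575,.325,.082 [-0.135   0.3979  0.2721]
```

Emit:
apply_moves(
  targets=[-0.6, 0, 0, 0.06, 0, 0, 0, -0.6, 0, 0, 0.12, 0, 0, 0, -0.6, 0, 0, 0.18, 0, 0, 0, -0.6, 0, 0, 0.24, 0, 0, 0, -0.6, 0, 0, 0.27, 0, 0, 0, -0.6, 0, 0, 0.284, 0, 0, 0, -0.6, 0, 0, 0.284, 0, 0, 0, -0.6, 0, 0, 0.284, 0, 0, 0],
)

```text
t: 2.3
eef_pos: [0.4941, 0.0865, 0.0758]
orientation: [0.001, 3.141, 0.0]
ft_force: [0.3, 1.2, 0.3]
grip_width: 0.0685
grip_force: 0.0
```

Emit:
apply_moves(
  targets=[1, 0, 0, 0, 0, 0, 0, 1, 0, 0, 0, 0, 0, 0, 1, 0, 0, 0, 0, 0, 0, 1, 0, 0, 0, 0, 0, 0, 1, 0, 0, 0, 0, 0, 0, 1, 0, 0, 0, 0, 0, 0],
)

```text
t: 2.8
eef_pos: [0.4945, 0.0866, 0.0766]
orientation: [0.0, 3.138, 0.001]
ft_force: [-0.4, 1.5, 6.7]
grip_width: 0.0481
grip_force: 61.0
```

```bash
python3 go.py .4935,.0865,.145
python3 - <<'E'
from h import *
crop(robot.read_camera("side"),220,60,220,230,2.6,"g1.png")
E
```

```text
t 2.8 p [0.4945 0.0866 0.0766] yaw y-axis deg 89.99 z [ 3.1e-03  5.0e-04 -1.0e+00] grip 0.0481 61.0 F [-0.4  1.5  6.7] q6 -1.47
.4935,.0865,.145 [ 0.0013 -0.0002 -0.1139]
```

View pics/g1.png

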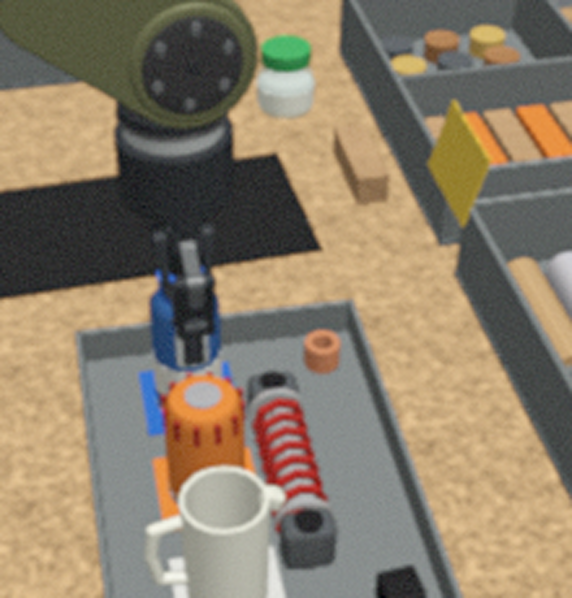

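The can is gripped, still upright with a 48 mm opening. Next I lift it and carry it to the mat.

Emit:
apply_moves(
  targets=[1, 0, 0, -0.02, 0, 0, 0, 1, 0, 0, -0.05, 0, 0, 0, 1, 0, 0, -0.08, 0, 0, 0, 1, 0, 0, -0.1, 0, 0, 0, 1, -0.01, 0.02, -0.1, 0, 0, 0, 1, -0.02, 0.06, -0.1, 0, 0, 0, 1, -0.035, 0.1, -0.1, 0, 0, 0, 1, -0.05, 0.14, -0.1, 0, 0, 0],
)

```text
t: 3.52
eef_pos: [0.524, 0.1719, 0.1352]
orientation: [0.001, 3.141, 0.0]
ft_force: [-0.2, -0.2, -0.9]
grip_width: 0.0484
grip_force: 62.3
```

Emit:
apply_moves(
  targets=[1, -0.015, 0.04, 0, 0, 0, 0, 1, -0.03, 0.09, 0, 0, 0, 0, 1, -0.045, 0.13, 0, 0, 0, 0, 1, -0.06, 0.17, 0, 0, 0, 0, 1, -0.07, 0.21, 0, 0, 0, 0, 1, -0.08, 0.24, 0, 0, 0, 0, 1, -0.086, 0.2575, 0, 0, 0, 0, 1, -0.086, 0.2575, 0, 0, 0, 0],
)

```text
t: 4.18
eef_pos: [0.5751, 0.3274, 0.1344]
orientation: [-0.003, 3.141, 0.001]
ft_force: [0.2, -1.2, -2.1]
grip_width: 0.0487
grip_force: 62.2
```

```bash
python3 go.py .575,.325,.075
```

```text
t 4.2 p [0.5751 0.3274 0.1344] yaw y-axis deg 90.1 z [ 1.e-04  4.e-04 -1.e+00] grip 0.0487 62.2 F [ 0.2 -1.2 -2.1] q6 -1.11
.575,.325,.075 [ 0.0001 -0.004   0.099 ]
```

Emit:
apply_moves(
  targets=[1, 0, 0, 0.03, 0, 0, 0, 1, 0, 0, 0.06, 0, 0, 0, 1, 0, 0, 0.08, 0, 0, 0, 1, 0, 0, 0.09, 0, 0, 0, 1, 0, 0, 0.096, 0, 0, 0, 1, 0, 0, 0.1, 0, 0, 0, 1, 0, 0, 0.1, 0, 0, 0, 1, 0, 0, 0.1, 0, 0, 0],
)

```text
t: 4.85
eef_pos: [0.5755, 0.325, 0.0757]
orientation: [0.0, 3.141, 0.001]
ft_force: [-0.1, -0.6, -1.6]
grip_width: 0.0486
grip_force: 62.3
```

Emit:
apply_moves(
  targets=[-0.6, 0, 0, 0, 0, 0, 0, -0.6, 0, 0, 0, 0, 0, 0, -0.6, 0, 0, 0, 0, 0, 0, -0.6, 0, 0, -0.05, 0, 0, 0, -0.6, 0, 0, -0.11, 0, 0, 0, -0.6, 0, 0, -0.17, 0, 0, 0, -0.6, 0, 0, -0.2, 0, 0, 0, -0.6, 0, 0, -0.2, 0, 0, 0],
)

```text
t: 5.52
eef_pos: [0.5765, 0.3256, 0.2007]
orientation: [-0.0, 3.134, 0.006]
ft_force: [-0.3, -0.2, 0.6]
grip_width: 0.0685
grip_force: 0.0
```

```bash
python3 go.py .4914,-.007,.195
```

```text
t 5.5 p [0.5765 0.3256 0.2007] yaw y-axis deg 90.01 z [ 0.0076  0.0037 -1.    ] grip 0.0685 0.0 F [-0.3 -0.2  0.6] q6 -1.11
.4914,-.007,.195 [ 0.142  -0.5543  0.0064]
```

Emit:
apply_moves(
  targets=[-0.6, 0.014, -0.055, 0, 0, 0, 0, -0.6, 0.028, -0.11, 0, 0, 0, 0, -0.6, 0.042, -0.165, 0, 0, 0, 0, -0.6, 0.056, -0.22, 0, 0, 0, 0, -0.6, 0.07, -0.275, 0, 0, 0, 0, -0.6, 0.084, -0.33, 0, 0, 0, 0, -0.6, 0.098, -0.385, 0, 0, 0, 0, -0.6, 0.111, -0.44, 0, 0, 0, 0],
)

```text
t: 6.18
eef_pos: [0.5076, 0.0595, 0.1944]
orientation: [0.0, -3.141, 0.0]
ft_force: [1.1, -0.8, 0.9]
grip_width: 0.0683
grip_force: 0.0
```

Emit:
apply_moves(
  targets=[-0.6, 0.014, -0.05, 0, 0, 0, 0, -0.6, 0.0285, -0.09, 0, 0, 0, 0, -0.6, 0.0285, -0.1133, 0, 0, 0, 0, -0.6, 0.0285, -0.1133, 0.02, 0, 0, 0, -0.6, 0.0285, -0.1133, 0.08, 0, 0, 0, -0.6, 0.0285, -0.1133, 0.14, 0, 0, 0, -0.6, 0.0285, -0.1133, 0.2, 0, 0, 0, -0.6, 0.0285, -0.1133, 0.225, 0, 0, 0],
)

```text
t: 6.85
eef_pos: [0.4892, -0.007, 0.0555]
orientation: [-0.0, -3.136, -0.001]
ft_force: [-0.7, -0.5, 0.2]
grip_width: 0.0683
grip_force: 0.0
```

Emit:
apply_moves(
  targets=[-0.6, 0, 0, 0, 0, 0, 0, -0.6, 0, 0, 0, 0, 0, 0, 1, 0, 0, 0, 0, 0, 0, 1, 0, 0, 0, 0, 0, 0, 1, 0, 0, 0, 0, 0, 0, 1, 0, 0, 0, 0, 0, 0, 1, 0, 0, 0, 0, 0, 0, 1, 0, 0, 0, 0, 0, 0],
)

```text
t: 7.52
eef_pos: [0.4924, -0.0071, 0.0616]
orientation: [-0.0, 3.138, -0.0]
ft_force: [-0.1, 0.8, 7.8]
grip_width: 0.0523
grip_force: 64.0
```

```bash
python3 go.py .4914,-.007,.06
```

```text
t 7.5 p [ 0.4924 -0.0071  0.0616] yaw y-axis deg 90.0 z [ 3.2e-03 -3.0e-04 -1.0e+00] grip 0.0523 64.0 F [-0.1  0.8  7.8] q6 -1.66
.4914,-.007,.06 [0.0018 0.0002 0.0026]
```

Emit:
apply_moves(
  targets=[1, 0, 0, -0.02, 0, 0, 0, 1, 0, 0, -0.05, 0, 0, 0, 1, 0, 0, -0.08, 0, 0, 0, 1, 0, 0.01, -0.1, 0, 0, 0, 1, 0, 0.03, -0.1, 0, 0, 0, 1, 0, 0.07, -0.1, 0, 0, 0, 1, 0, 0.11, -0.1, 0, 0, 0, 1, 0, 0.15, -0.1, 0, 0, 0],
)

```text
t: 8.18
eef_pos: [0.491, 0.0844, 0.1195]
orientation: [-0.001, -3.141, -0.0]
ft_force: [1.2, 0.2, -2.4]
grip_width: 0.0522
grip_force: 63.9
```

Emit:
apply_moves(
  targets=[1, 0.001, 0.05, 0, 0, 0, 0, 1, 0.002, 0.1, 0, 0, 0, 0, 1, 0.002, 0.15, 0, 0, 0, 0, 1, 0.002, 0.2, 0, 0, 0, 0, 1, 0.002, 0.25, 0, 0, 0, 0, 1, 0.002, 0.3, 0, 0, 0, 0, 1, 0.002, 0.34, 0, 0, 0, 0, 1, 0.002, 0.37, 0, 0, 0, 0],
)

```text
t: 8.85
eef_pos: [0.4892, 0.3075, 0.1191]
orientation: [0.002, -3.141, 0.0]
ft_force: [0.3, -0.1, -3.3]
grip_width: 0.0526
grip_force: 63.9
```

Emit:
apply_moves(
  targets=[1, 0, 0.02, 0, 0, 0, 0, 1, 0, 0.0333, 0.01, 0, 0, 0, 1, 0, 0.0333, 0.04, 0, 0, 0, 1, 0, 0.0333, 0.07, 0, 0, 0, 1, 0, 0.0333, 0.09, 0, 0, 0, 1, 0, 0.0333, 0.098, 0, 0, 0, 1, 0, 0.0333, 0.1035, 0, 0, 0, 1, 0, 0.0333, 0.1035, 0, 0, 0],
)

```text
t: 9.52
eef_pos: [0.4907, 0.3247, 0.0594]
orientation: [0.001, 3.141, 0.0]
ft_force: [-7.5, -4.1, 14.9]
grip_width: 0.0523
grip_force: 66.0
```

Emit:
apply_moves(
  targets=[1, 0, 0, 0, 0, 0, 0, -0.6, 0, 0, 0, 0, 0, 0, -0.6, 0, 0, 0, 0, 0, 0, -0.6, 0, 0, 0, 0, 0, 0, -0.6, 0, 0, -0.04, 0, 0, 0, -0.6, 0, 0, -0.1, 0, 0, 0, -0.6, 0, 0, -0.16, 0, 0, 0, -0.6, 0, 0, -0.2, 0, 0, 0],
)

```text
t: 10.18
eef_pos: [0.4909, 0.3251, 0.1812]
orientation: [0.0, 3.139, 0.003]
ft_force: [-0.4, 0.1, 0.1]
grip_width: 0.068
grip_force: 0.0
```

```bash
python3 go.py .4868,-.1048,.18;  python3 - <<'E'
from h import *
c=robot.read_camera("scene"); cv2.imwrite("pics/m2.png",c["frame"][:,:,::-1])
E
```

```text
t 10.2 p [0.4909 0.3251 0.1812] yaw y-axis deg 89.99 z [ 0.0028  0.0016 -1.    ] grip 0.068 0.0 F [-0.4  0.1  0.1] q6 -1.05
.4868,-.1048,.18 [ 0.0066 -0.7165  0.0009]
```

View pics/m2.png

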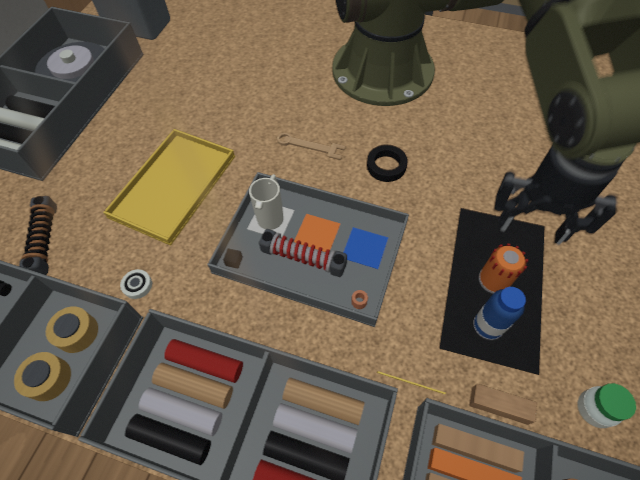

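Picture: filter (503,268) and can (498,313) stand upright on the mat, and the shock hasn't moved. The jug is next.

Emit:
apply_moves(
  targets=[-0.6, 0, -0.06, 0, 0, 0, 0, -0.6, 0, -0.12, 0, 0, 0, 0, -0.6, 0, -0.18, 0, 0, 0, 0, -0.6, 0, -0.24, 0, 0, 0, 0, -0.6, 0, -0.3, 0, 0, 0, 0, -0.6, 0, -0.36, 0, 0, 0, 0, -0.6, 0, -0.42, 0, 0, 0, 0, -0.6, 0, -0.48, 0, 0, 0, 0],
)

```text
t: 10.9
eef_pos: [0.49, 0.0351, 0.1777]
orientation: [0.0, 3.141, -0.0]
ft_force: [1.2, -0.5, 0.2]
grip_width: 0.0686
grip_force: 0.0
```

Emit:
apply_moves(
  targets=[-0.6, 0.006, -0.06, 0, 0, 0, 0, -0.6, 0.006, -0.12, 0, 0, 0, 0, -0.6, 0.006, -0.18, 0, 0, 0, 0, -0.6, 0.006, -0.22, 0, 0, 0, 0, -0.6, 0.006, -0.2365, 0, 0, 0, 0, -0.6, 0.006, -0.2365, 0, 0, 0, 0, -0.6, 0.006, -0.2365, 0.05, 0, 0, 0, -0.6, 0.006, -0.2365, 0.1, 0, 0, 0],
)

```text
t: 11.57
eef_pos: [0.4875, -0.1042, 0.1181]
orientation: [-0.0, 3.138, -0.001]
ft_force: [1.3, 0.1, -1.5]
grip_width: 0.0685
grip_force: 0.0
```

Emit:
apply_moves(
  targets=[-0.6, 0, 0, 0.04, 0, 0, 0, -0.6, 0, 0, 0.08, 0, 0, 0, -0.6, 0, 0, 0.0965, 0, 0, 0, -0.6, 0, 0, 0.0965, 0, 0, 0, -0.6, 0, 0, 0.0965, 0, 0, 0, 1, 0, 0, 0.0965, 0, 0, 0, 1, 0, 0, 0.0965, 0, 0, 0, 1, 0, 0, 0.0965, 0, 0, 0],
)

```text
t: 12.23
eef_pos: [0.4876, -0.105, 0.0617]
orientation: [-0.0, 3.139, -0.001]
ft_force: [-0.7, 2.3, 6.1]
grip_width: 0.0531
grip_force: 62.1
```

Emit:
apply_moves(
  targets=[1, 0, 0, 0, 0, 0, 0, 1, 0, 0, 0, 0, 0, 0, 1, 0, 0, 0, 0, 0, 0],
)

```text
t: 12.48
eef_pos: [0.4876, -0.105, 0.0617]
orientation: [0.0, 3.139, -0.001]
ft_force: [-0.1, 2.2, 4.4]
grip_width: 0.0532
grip_force: 62.0
```

```bash
python3 go.py .405,.325,.06;  python3 - <<'E'
from h import *
crop(robot.read_camera("side"),220,130,220,220,2.6,"g3.png")
E
```

```text
t 12.5 p [ 0.4876 -0.105   0.0617] yaw y-axis deg 90.0 z [ 2.9e-03 -5.0e-04 -1.0e+00] grip 0.0532 62.0 F [-0.1  2.2  4.4] q6 -1.86
.405,.325,.06 [0.1377 0.7166 0.0021]
```

View pics/g3.png

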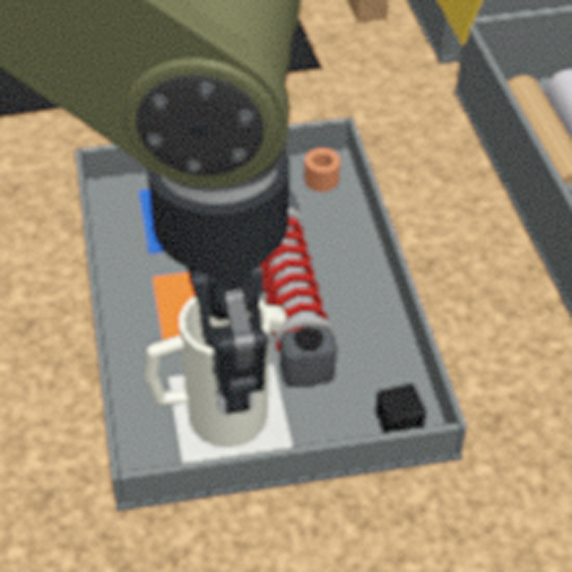

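Jug gripped squarely. I'll carry it to the mat.

Emit:
apply_moves(
  targets=[1, 0, 0, -0.02, 0, 0, 0, 1, 0, 0, -0.05, 0, 0, 0, 1, 0, 0, -0.08, 0, 0, 0, 1, 0.01, 0.01, -0.1, 0, 0, 0, 1, 0.02, 0.04, -0.1, 0, 0, 0, 1, 0.03, 0.09, -0.1, 0, 0, 0, 1, 0.04, 0.14, -0.1, 0, 0, 0, 1, 0.05, 0.19, -0.1, 0, 0, 0],
)

```text
t: 13.2
eef_pos: [0.4566, 0.0101, 0.1212]
orientation: [0.001, 3.139, -0.0]
ft_force: [0.5, -0.3, -1.5]
grip_width: 0.0533
grip_force: 63.0
```

Emit:
apply_moves(
  targets=[1, 0.012, 0.05, 0, 0, 0, 0, 1, 0.024, 0.1, 0, 0, 0, 0, 1, 0.036, 0.15, 0, 0, 0, 0, 1, 0.048, 0.2, 0, 0, 0, 0, 1, 0.06, 0.25, 0, 0, 0, 0, 1, 0.07, 0.3, 0, 0, 0, 0, 1, 0.08, 0.35, 0, 0, 0, 0, 1, 0.086, 0.4, 0, 0, 0, 0],
)

```text
t: 13.87
eef_pos: [0.4046, 0.2507, 0.1213]
orientation: [-0.0, 3.14, 0.002]
ft_force: [0.2, 0.1, -0.8]
grip_width: 0.0531
grip_force: 63.0
```

Emit:
apply_moves(
  targets=[1, 0, 0.05, 0, 0, 0, 0, 1, 0, 0.09, 0, 0, 0, 0, 1, 0, 0.115, 0, 0, 0, 0, 1, 0, 0.126, 0, 0, 0, 0, 1, 0, 0.126, 0.02, 0, 0, 0, 1, 0, 0.126, 0.05, 0, 0, 0, 1, 0, 0.126, 0.075, 0, 0, 0, 1, 0, 0.126, 0.09, 0, 0, 0],
)

```text
t: 14.53
eef_pos: [0.4049, 0.324, 0.0652]
orientation: [-0.001, -3.141, 0.001]
ft_force: [0.6, -0.2, -1.2]
grip_width: 0.0533
grip_force: 63.0
```

Emit:
apply_moves(
  targets=[1, 0, 0, 0.008, 0, 0, 0, 1, 0, 0, 0.012, 0, 0, 0, 1, 0, 0, 0.012, 0, 0, 0, -0.6, 0, 0, 0.012, 0, 0, 0, -0.6, 0, 0, 0.012, 0, 0, 0, -0.6, 0, 0, 0.012, 0, 0, 0, -0.6, 0, 0, -0.03, 0, 0, 0, -0.6, 0, 0, -0.08, 0, 0, 0],
)

```text
t: 15.2
eef_pos: [0.4043, 0.3239, 0.1131]
orientation: [-0.0, -3.138, 0.003]
ft_force: [0.3, 0.5, 1.1]
grip_width: 0.0682
grip_force: 0.0
```

Emit:
apply_moves(
  targets=[-0.6, 0, 0, -0.06, 0, 0, 0, -0.6, 0, 0, -0.12, 0, 0, 0, -0.6, 0, 0, -0.12, 0, 0, 0, -0.6, 0, 0, -0.12, 0, 0, 0],
)

```text
t: 15.53
eef_pos: [0.4057, 0.325, 0.1878]
orientation: [-0.0, 3.138, 0.004]
ft_force: [0.4, 0.2, 0.2]
grip_width: 0.068
grip_force: 0.0
```

```bash
python3 go.py .5467,-.0159,.2;  python3 - <<'E'
from h import *
c=robot.read_camera("scene"); im=c["frame"]
a=cv2.resize(im[200:380,420:570,::-1],None,fx=3,fy=3,interpolation=2);b=cv2.resize(im[220:290,250:360,::-1],None,fx=3,fy=3,interpolation=2)
o=np.zeros((540,790,3),np.uint8);o[:,:450]=a;o[:210,455:785]=b;cv2.imwrite("pics/m3.png",o)
E
```

```text
t 15.5 p [0.4057 0.325  0.1878] yaw y-axis deg 90.0 z [ 0.0035  0.0024 -1.    ] grip 0.068 0.0 F [0.4 0.2 0.2] q6 -0.97
.5467,-.0159,.2 [-0.2351 -0.5681 -0.0208]
```

View pics/m3.png

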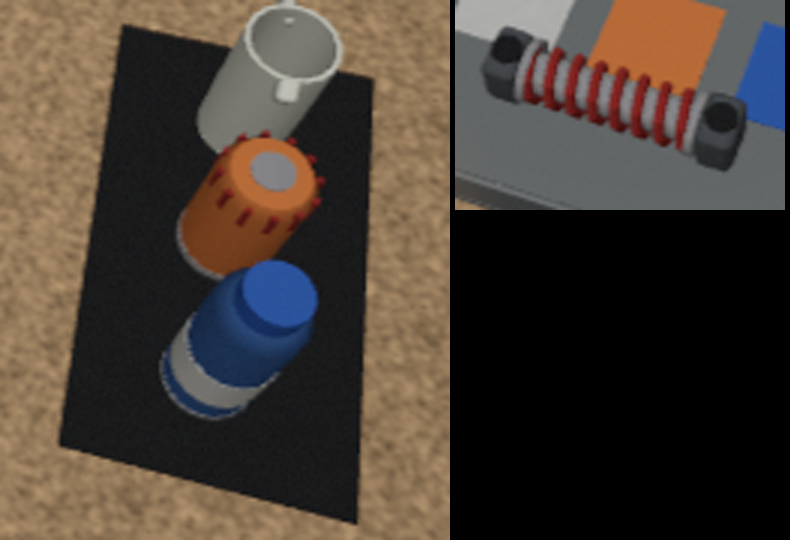

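All three stand upright on the mat and the shock is untouched. Next I move to the shock, turning the tool about 93°.

Emit:
apply_moves(
  targets=[-0.6, -0.02, -0.05, 0, 0, 0, 0.075, -0.6, -0.04, -0.1, 0, 0, 0, 0.15, -0.6, -0.06, -0.15, 0, 0, 0, 0.225, -0.6, -0.08, -0.2, 0, 0, 0, 0.3, -0.6, -0.1, -0.25, 0, 0, 0, 0.375, -0.6, -0.12, -0.3, 0, 0, 0, 0.45, -0.6, -0.14, -0.35, 0, 0, 0, 0.525, -0.6, -0.16, -0.4, 0, 0, 0, 0.6],
)

```text
t: 16.25
eef_pos: [0.5009, 0.0829, 0.1843]
orientation: [-1.433, -2.793, 0.002]
ft_force: [1.0, -0.1, -0.5]
grip_width: 0.0679
grip_force: 0.0
```

Emit:
apply_moves(
  targets=[-0.6, 0, 0, 0, 0, 0, 0.075, -0.6, 0, 0, 0, 0, 0, 0.15, -0.6, 0, 0, 0, 0, 0, 0.225, -0.6, 0, 0, 0, 0, 0, 0.3, -0.6, 0, 0, 0, 0, 0, 0.375, -0.6, 0, 0, 0, 0, 0, 0.433, -0.6, 0, 0, 0, 0, 0, 0.433, -0.6, 0, 0, 0, 0, 0, 0.433],
)

```text
t: 16.92
eef_pos: [0.5007, 0.0846, 0.1847]
orientation: [-2.274, -2.166, 0.002]
ft_force: [0.4, -0.4, 0.0]
grip_width: 0.0686
grip_force: 0.0
```

```bash
python3 go.py .5467,-.0159,.18 .5467,-.0159,.025
```

```text
t 16.9 p [0.5007 0.0846 0.1847] yaw y-axis deg -2.8 z [-2.e-03 -2.e-04 -1.e+00] grip 0.0686 0.0 F [ 0.4 -0.4  0. ] q6 0.14
.5467,-.0159,.18 [-0.1635  0.0848  0.0077]
.5467,-.0159,.025 [-0.1634  0.0853  0.2661]
```

Emit:
apply_moves(
  targets=[-0.6, -0.05, 0.025, 0, 0, 0, 0, -0.6, -0.1, 0.05, 0, 0, 0, 0, -0.6, -0.14, 0.07, 0, 0, 0, 0, -0.6, -0.1635, 0.085, 0, 0, 0, 0, -0.6, -0.1635, 0.085, 0, 0, 0, 0, -0.6, -0.1635, 0.085, 0.05, 0, 0, 0, -0.6, -0.1635, 0.085, 0.1, 0, 0, 0, -0.6, -0.1635, 0.085, 0.15, 0, 0, 0],
)

```text
t: 17.58
eef_pos: [0.5465, -0.0155, 0.0945]
orientation: [2.275, 2.167, 0.0]
ft_force: [1.0, -0.5, 0.1]
grip_width: 0.0686
grip_force: 0.0
```

Emit:
apply_moves(
  targets=[-0.6, 0, 0, 0.04, 0, 0, 0, -0.6, 0, 0, 0.08, 0, 0, 0, -0.6, 0, 0, 0.1, 0, 0, 0, -0.6, 0, 0, 0.112, 0, 0, 0, -0.6, 0, 0, 0.112, 0, 0, 0],
)

```text
t: 18.0
eef_pos: [0.5464, -0.0156, 0.0277]
orientation: [-2.276, -2.164, 0.002]
ft_force: [-0.1, 1.0, 0.2]
grip_width: 0.0684
grip_force: 0.0
```

```bash
python3 go.py .5467,-.0159,.025;  python3 - <<'E'
from h import *
a=robot.read_camera("side")["frame"][150:340,240:410,::-1];b=robot.read_camera("scene")["frame"][160:330,205:410,::-1]
a=cv2.resize(a,None,fx=2,fy=2);b=cv2.resize(b,None,fx=2,fy=2)
o=np.zeros((380,760,3),np.uint8);o[:,:340]=a;o[:340,345:755]=b;cv2.imwrite("pics/g4.png",o)
E
```

```text
t 18.0 p [ 0.5464 -0.0156  0.0277] yaw y-axis deg -2.89 z [-1.9e-03  2.0e-04 -1.0e+00] grip 0.0684 0.0 F [-0.1  1.   0.2] q6 -0.05
.5467,-.0159,.025 [-0.0004  0.0006  0.0045]
```

View pics/g4.png

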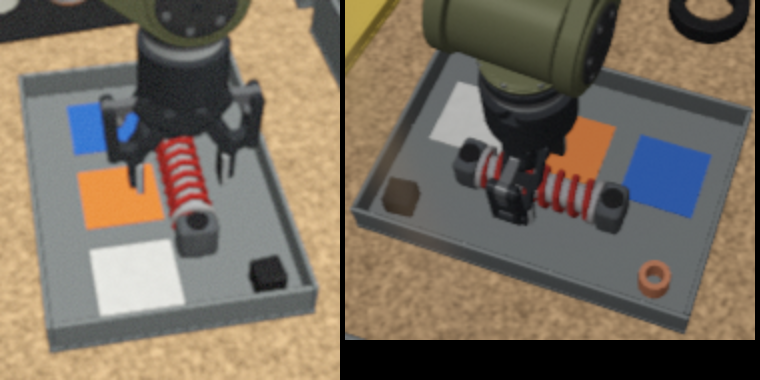

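Fingers straddle the spring's middle. Close and lift.

Emit:
apply_moves(
  targets=[1, 0, 0, 0, 0, 0, 0, 1, 0, 0, 0, 0, 0, 0, 1, 0, 0, 0, 0, 0, 0, 1, 0, 0, 0, 0, 0, 0, 1, 0, 0, 0, 0, 0, 0, 1, 0, 0, 0, 0, 0, 0, 1, 0, 0, 0, 0, 0, 0, 1, 0, 0, 0, 0, 0, 0],
)

```text
t: 18.77
eef_pos: [0.5477, -0.016, 0.0302]
orientation: [2.277, 2.162, 0.002]
ft_force: [-2.2, -0.2, 9.2]
grip_width: 0.0381
grip_force: 59.8
```

Emit:
apply_moves(
  targets=[1, 0, 0, -0.02, 0, 0, 0, 1, 0, 0, -0.05, 0, 0, 0, 1, 0, 0, -0.08, 0, 0, 0, 1, 0, 0, -0.11, 0, 0, 0, 1, 0, 0, -0.14, 0, 0, 0, 1, 0, 0, -0.15, 0, 0, 0, 1, 0, 0, -0.15, 0, 0, 0],
)

```text
t: 19.35
eef_pos: [0.5474, -0.016, 0.1204]
orientation: [2.277, 2.162, 0.003]
ft_force: [0.6, -0.2, -5.8]
grip_width: 0.0379
grip_force: 62.7
```

```bash
python3 go.py .4691,-.323,.12
```

```text
t 19.4 p [ 0.5474 -0.016   0.1204] yaw y-axis deg -2.97 z [ 2.7e-03 -3.0e-04 -1.0e+00] grip 0.0379 62.7 F [ 0.6 -0.2 -5.8] q6 -0.04
.4691,-.323,.12 [-5.177e-01 -1.039e-01  5.000e-04]
```

Emit:
apply_moves(
  targets=[1, -0.04, -0.008, 0, 0, 0, -0.06, 1, -0.09, -0.018, 0, 0, 0, -0.135, 1, -0.14, -0.028, 0, 0, 0, -0.21, 1, -0.19, -0.038, 0, 0, 0, -0.285, 1, -0.24, -0.048, 0, 0, 0, -0.36, 1, -0.29, -0.058, 0, 0, 0, -0.435, 1, -0.34, -0.068, 0, 0, 0, -0.51, 1, -0.39, -0.078, 0, 0, 0, -0.585],
)

```text
t: 20.02
eef_pos: [0.4869, -0.2484, 0.1174]
orientation: [-1.073, -2.95, -0.001]
ft_force: [-0.3, 0.2, -4.8]
grip_width: 0.0377
grip_force: 62.3
```

Emit:
apply_moves(
  targets=[1, 0, 0, 0, 0, 0, -0.07, 1, 0, 0, 0, 0, 0, -0.14, 1, 0, 0, 0, 0, 0, -0.21, 1, 0, 0, 0, 0, 0, -0.28, 1, 0, 0, 0, 0, 0, -0.34, 1, 0, 0, 0, 0, 0, -0.353, 1, 0, 0, 0, 0, 0, -0.353, 1, 0, 0, 0, 0, 0, -0.353],
)

```text
t: 20.68
eef_pos: [0.4878, -0.2471, 0.1181]
orientation: [-0.239, -3.132, -0.001]
ft_force: [0.0, 0.6, -4.9]
grip_width: 0.038
grip_force: 62.5
```

```bash
python3 go.py .4691,-.323,.12 .4691,-.323,.031
```

```text
t 20.7 p [ 0.4878 -0.2471  0.1181] yaw y-axis deg 81.28 z [-9.e-04  5.e-04 -1.e+00] grip 0.038 62.5 F [ 0.   0.6 -4.9] q6 -1.95
.4691,-.323,.12 [ 0.0117 -0.1297 -0.0032]
.4691,-.323,.031 [ 0.0116 -0.1298  0.1451]
```

Emit:
apply_moves(
  targets=[1, 0.004, -0.04, 0, 0, 0, 0, 1, 0.008, -0.08, 0, 0, 0, 0, 1, 0.0116, -0.115, 0, 0, 0, 0, 1, 0.0116, -0.13, 0, 0, 0, 0, 1, 0.0116, -0.13, 0, 0, 0, 0, 1, 0.0116, -0.13, 0.03, 0, 0, 0, 1, 0.0116, -0.13, 0.06, 0, 0, 0, 1, 0.0116, -0.13, 0.09, 0, 0, 0],
)

```text
t: 21.35
eef_pos: [0.4698, -0.3225, 0.064]
orientation: [0.236, 3.132, 0.0]
ft_force: [0.1, -0.3, -5.9]
grip_width: 0.0378
grip_force: 63.0
```

Emit:
apply_moves(
  targets=[1, 0, 0, 0.025, 0, 0, 0, 1, 0, 0, 0.04, 0, 0, 0, 1, 0, 0, 0.05, 0, 0, 0, 1, 0, 0, 0.055, 0, 0, 0, 1, 0, 0, 0.056, 0, 0, 0, 1, 0, 0, 0.056, 0, 0, 0],
)

```text
t: 21.85
eef_pos: [0.4699, -0.3234, 0.0316]
orientation: [0.234, 3.132, -0.001]
ft_force: [0.6, 0.0, -5.4]
grip_width: 0.038
grip_force: 62.8
```

```bash
python3 go.py .4691,-.323,.031;  python3 - <<'E'
from h import *
a=robot.read_camera("side")["frame"][320:480,210:450,::-1];b=robot.read_camera("scene")["frame"][110:260,80:280,::-1]
a=cv2.resize(a,None,fx=1.6,fy=1.6);b=cv2.resize(b,None,fx=2,fy=2)
o=np.zeros((300,790,3),np.uint8);o[:256,:384]=a;o[:300,388:788]=b;cv2.imwrite("pics/g5.png",o)
E
```

```text
t 21.9 p [ 0.4699 -0.3234  0.0316] yaw y-axis deg 81.44 z [ 7.e-04 -5.e-04 -1.e+00] grip 0.038 62.8 F [ 0.6  0.  -5.4] q6 -2.09
.4691,-.323,.031 [0.0014 0.0005 0.0011]
```

View pics/g5.png

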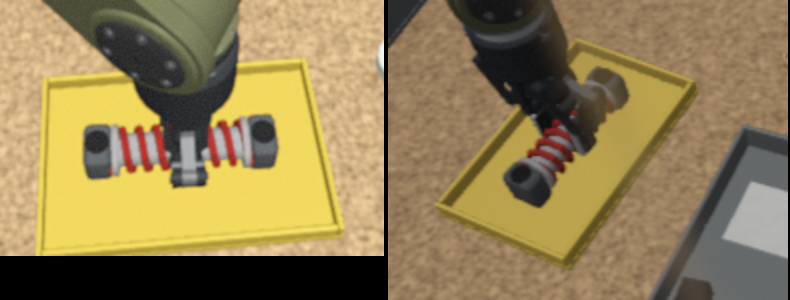

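Well centred and lengthwise, and still carrying its weight. I lower it the last 2 mm, release and rise.

Emit:
apply_moves(
  targets=[1, 0, 0, 0.0015, 0, 0, 0, 1, 0, 0, 0.003, 0, 0, 0, 1, 0, 0, 0.003, 0, 0, 0, -0.6, 0, 0, 0.003, 0, 0, 0, -0.6, 0, 0, 0.003, 0, 0, 0, -0.6, 0, 0, 0.003, 0, 0, 0, -0.6, 0, 0, 0.003, 0, 0, 0, -0.6, 0, 0, -0.02, 0, 0, 0],
)

```text
t: 22.62
eef_pos: [0.4687, -0.3227, 0.0412]
orientation: [-0.234, -3.13, -0.003]
ft_force: [-0.5, -0.2, 0.1]
grip_width: 0.0685
grip_force: 0.0
```

Emit:
apply_moves(
  targets=[-0.6, 0, 0, -0.05, 0, 0, 0, -0.6, 0, 0, -0.1, 0, 0, 0, -0.6, 0, 0, -0.16, 0, 0, 0, -0.6, 0, 0, -0.22, 0, 0, 0, -0.6, 0, 0, -0.26, 0, 0, -0.06, -0.6, 0, 0, -0.26, 0, 0, -0.096, -0.6, 0, 0, -0.26, 0, 0, -0.096, -0.6, 0, 0, -0.26, 0, 0, -0.096],
)

```text
t: 23.28
eef_pos: [0.4694, -0.3232, 0.1986]
orientation: [-0.001, -3.141, -0.001]
ft_force: [0.1, 1.5, -0.5]
grip_width: 0.0682
grip_force: 0.0
```

```bash
python3 go.py .405,.325,.19
python3 - <<'E'
from h import *
a=robot.read_camera("side")["frame"][:,:,::-1];b=robot.read_camera("scene")["frame"][:,:,::-1]
o=np.hstack([a[320:480,215:455],np.zeros((160,5,3),np.uint8),b[200:360,430:570]]);cv2.imwrite("pics/m5.png",cv2.resize(o,None,fx=2,fy=2))
E
```

```text
t 23.3 p [ 0.4694 -0.3232  0.1986] yaw y-axis deg 89.98 z [-4.e-04  3.e-04 -1.e+00] grip 0.0682 0.0 F [ 0.1  1.5 -0.5] q6 -2.24
.405,.325,.19 [0.1078 1.0803 0.0148]
```

View pics/m5.png

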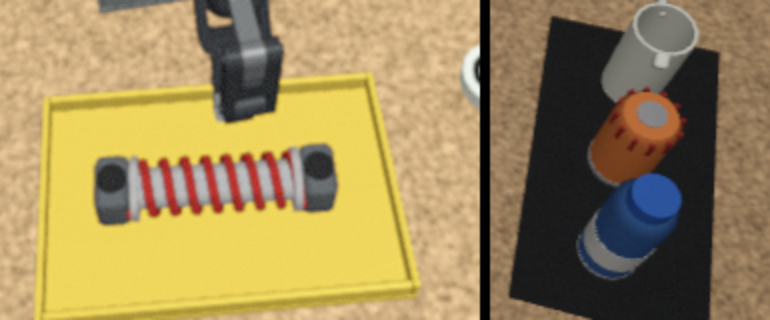

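The shock lies flat and centred in the yellow tray, and the three still stand on the mat. I'll bring the jug back first.

Emit:
apply_moves(
  targets=[-0.6, 0.006, 0.065, 0, 0, 0, 0, -0.6, 0.013, 0.13, 0, 0, 0, 0, -0.6, 0.02, 0.195, 0, 0, 0, 0, -0.6, 0.027, 0.26, 0, 0, 0, 0, -0.6, 0.034, 0.325, 0, 0, 0, 0, -0.6, 0.041, 0.39, 0, 0, 0, 0, -0.6, 0.048, 0.455, 0, 0, 0, 0, -0.6, 0.054, 0.52, 0, 0, 0, 0],
)

```text
t: 24.05
eef_pos: [0.4358, -0.0097, 0.1984]
orientation: [-0.0, -3.14, -0.0]
ft_force: [0.7, 0.4, -0.2]
grip_width: 0.0685
grip_force: 0.0
```

Emit:
apply_moves(
  targets=[-0.6, 0.006, 0.065, 0, 0, 0, 0, -0.6, 0.013, 0.13, 0, 0, 0, 0, -0.6, 0.02, 0.195, 0, 0, 0, 0, -0.6, 0.027, 0.26, 0, 0, 0, 0, -0.6, 0.034, 0.325, 0, 0, 0, 0, -0.6, 0.041, 0.39, 0, 0, 0, 0, -0.6, 0.048, 0.455, 0, 0, 0, 0, -0.6, 0.054, 0.515, 0, 0, 0, 0],
)

```text
t: 24.72
eef_pos: [0.4028, 0.2996, 0.1983]
orientation: [0.001, -3.14, 0.001]
ft_force: [1.0, -0.6, -0.3]
grip_width: 0.069
grip_force: 0.0
```

Emit:
apply_moves(
  targets=[-0.6, 0, 0.035, 0, 0, 0, 0, -0.6, 0, 0.045, 0, 0, 0, 0, -0.6, 0, 0.045, 0, 0, 0, 0, -0.6, 0, 0.045, 0, 0, 0, 0],
)

```text
t: 25.05
eef_pos: [0.4037, 0.3238, 0.1984]
orientation: [0.002, -3.14, 0.002]
ft_force: [-0.0, -0.3, -0.2]
grip_width: 0.0683
grip_force: 0.0
```

```bash
python3 go.py .405,.325,.059
```

```text
t 25.1 p [0.4037 0.3238 0.1984] yaw y-axis deg 90.06 z [-0.0011 -0.001  -1.    ] grip 0.0683 0.0 F [-0.  -0.3 -0.2] q6 -0.97
.405,.325,.059 [-0.0025  0.0022  0.2323]
```

Emit:
apply_moves(
  targets=[-0.6, -0.0015, 0.001, 0.05, 0, 0, 0, -0.6, -0.0015, 0.001, 0.1, 0, 0, 0, -0.6, -0.0015, 0.001, 0.15, 0, 0, 0, -0.6, -0.0015, 0.001, 0.2, 0, 0, 0, -0.6, -0.0015, 0.001, 0.225, 0, 0, 0, -0.6, -0.0015, 0.001, 0.232, 0, 0, 0, -0.6, -0.0015, 0.001, 0.232, 0, 0, 0],
)

```text
t: 25.63
eef_pos: [0.4047, 0.3238, 0.0593]
orientation: [-0.0, -3.14, 0.002]
ft_force: [0.7, 0.4, 0.7]
grip_width: 0.0685
grip_force: 0.0
```

Emit:
apply_moves(
  targets=[1, 0, 0, 0, 0, 0, 0, 1, 0, 0, 0, 0, 0, 0, 1, 0, 0, 0, 0, 0, 0, 1, 0, 0, 0, 0, 0, 0, 1, 0, 0, 0, 0, 0, 0, 1, 0, 0, -0.02, 0, 0, 0, 1, 0, 0, -0.05, 0, 0, 0, 1, 0, 0, -0.08, 0, 0, 0],
)

```text
t: 26.3
eef_pos: [0.4045, 0.325, 0.1093]
orientation: [0.002, -3.141, 0.0]
ft_force: [-0.9, -0.7, -0.8]
grip_width: 0.0532
grip_force: 63.3
```

Emit:
apply_moves(
  targets=[1, 0, 0, -0.02, 0, 0, 0, 1, 0, 0, -0.02, 0, 0, 0],
)

```text
t: 26.47
eef_pos: [0.4056, 0.3258, 0.1233]
orientation: [-0.003, 3.138, 0.005]
ft_force: [-0.1, 0.5, -0.5]
grip_width: 0.0532
grip_force: 63.3
```

```bash
python3 go.py .4883,-.1029,.12
```

```text
t 26.5 p [0.4056 0.3258 0.1233] yaw y-axis deg 90.09 z [ 0.004   0.0029 -1.    ] grip 0.0532 63.3 F [-0.1  0.5 -0.5] q6 -0.97
.4883,-.1029,.12 [-0.1367 -0.7148  0.004 ]
```

Emit:
apply_moves(
  targets=[1, 0, -0.02, 0, 0, 0, 0, 1, 0, -0.06, 0, 0, 0, 0, 1, 0, -0.11, 0, 0, 0, 0, 1, -0.01, -0.16, 0, 0, 0, 0, 1, -0.02, -0.21, 0, 0, 0, 0, 1, -0.03, -0.26, 0, 0, 0, 0, 1, -0.04, -0.31, 0, 0, 0, 0, 1, -0.05, -0.36, 0, 0, 0, 0],
)

```text
t: 27.13
eef_pos: [0.4342, 0.1071, 0.1192]
orientation: [0.003, -3.14, 0.0]
ft_force: [-0.0, 1.1, -1.2]
grip_width: 0.053
grip_force: 63.3
```

Emit:
apply_moves(
  targets=[1, -0.015, -0.05, 0, 0, 0, 0, 1, -0.03, -0.1, 0, 0, 0, 0, 1, -0.045, -0.15, 0, 0, 0, 0, 1, -0.06, -0.2, 0, 0, 0, 0, 1, -0.075, -0.25, 0, 0, 0, 0, 1, -0.0885, -0.3, 0, 0, 0, 0, 1, -0.0885, -0.34, 0, 0, 0, 0, 1, -0.0885, -0.353, 0, 0, 0, 0],
)

```text
t: 27.8
eef_pos: [0.4876, -0.1056, 0.119]
orientation: [-0.001, -3.14, 0.0]
ft_force: [-0.5, 1.0, -1.7]
grip_width: 0.0533
grip_force: 63.3
```

Emit:
apply_moves(
  targets=[1, 0, 0, 0, 0, 0, 0, 1, 0, 0, 0, 0, 0, 0, 1, 0, 0, 0.03, 0, 0, 0, 1, 0, 0, 0.055, 0, 0, 0, 1, 0, 0, 0.075, 0, 0, 0, 1, 0, 0, 0.085, 0, 0, 0, 1, 0, 0, 0.085, 0, 0, 0],
)

```text
t: 28.38
eef_pos: [0.4877, -0.1014, 0.0677]
orientation: [0.004, -3.139, -0.001]
ft_force: [0.2, 0.0, -1.3]
grip_width: 0.0534
grip_force: 63.3
```

```bash
python3 go.py .4883,-.1029,.0613
python3 - <<'E'
from h import *
crop(robot.read_camera("side"),235,150,170,180,3.3,"p1.png")
E
```

```text
t 28.4 p [ 0.4877 -0.1014  0.0677] yaw y-axis deg 90.16 z [-2.3e-03  7.0e-04 -1.0e+00] grip 0.0534 63.3 F [ 0.2  0.  -1.3] q6 -1.85
.4883,-.1029,.0613 [-0.001  -0.0025  0.0107]
```

View pics/p1.png

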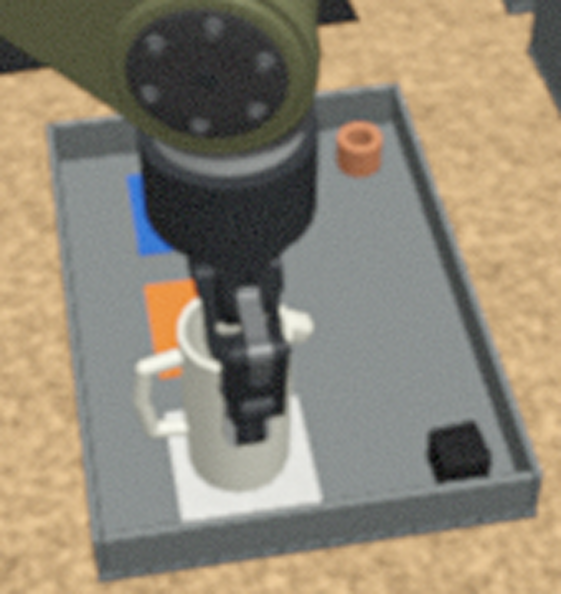

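The jug is over its white card. I lower it and release.

Emit:
apply_moves(
  targets=[1, 0, -0.001, 0.006, 0, 0, 0, 1, 0, -0.001, 0.011, 0, 0, 0, 1, 0, -0.001, 0.011, 0, 0, 0, -0.6, 0, -0.001, 0.011, 0, 0, 0, -0.6, 0, -0.001, 0.011, 0, 0, 0, -0.6, 0, -0.001, 0.011, 0, 0, 0, -0.6, 0, -0.001, -0.03, 0, 0, 0, -0.6, 0, -0.001, -0.08, 0, 0, 0],
)

```text
t: 29.1
eef_pos: [0.4873, -0.1029, 0.1159]
orientation: [0.002, -3.137, -0.002]
ft_force: [0.3, -0.3, 1.0]
grip_width: 0.0682
grip_force: 0.0
```

Emit:
apply_moves(
  targets=[-0.6, 0, 0, -0.06, 0, 0, 0, -0.6, 0, 0, -0.12, 0, 0, 0, -0.6, 0, 0, -0.135, 0, 0, 0, -0.6, 0, 0.06, -0.135, 0, 0, 0, -0.6, 0, 0.12, -0.135, 0, 0, 0, -0.6, 0, 0.18, -0.135, 0, 0, 0, -0.6, 0, 0.24, -0.135, 0, 0, 0, -0.6, 0, 0.3, -0.135, 0, 0, 0],
)

```text
t: 29.77
eef_pos: [0.4878, 0.0785, 0.1978]
orientation: [-0.002, 3.141, 0.0]
ft_force: [0.2, 0.0, 0.3]
grip_width: 0.0686
grip_force: 0.0
```

Emit:
apply_moves(
  targets=[-0.6, 0, 0.06, 0, 0, 0, 0, -0.6, 0, 0.12, 0, 0, 0, 0, -0.6, 0, 0.18, 0, 0, 0, 0, -0.6, 0, 0.24, 0, 0, 0, 0, -0.6, 0, 0.3, 0, 0, 0, 0, -0.6, 0, 0.36, 0, 0, 0, 0, -0.6, 0, 0.41, 0, 0, 0, 0, -0.6, 0, 0.41, 0, 0, 0, 0],
)

```text
t: 30.43
eef_pos: [0.4869, 0.3272, 0.1972]
orientation: [0.008, -3.141, -0.001]
ft_force: [0.1, -0.9, -0.7]
grip_width: 0.0686
grip_force: 0.0
```

Emit:
apply_moves(
  targets=[-0.6, 0, 0, 0, 0, 0, 0, -0.6, 0, 0, 0, 0, 0, 0],
)

```text
t: 30.6
eef_pos: [0.4877, 0.3224, 0.1974]
orientation: [0.003, -3.141, 0.001]
ft_force: [0.1, 0.2, -0.7]
grip_width: 0.0681
grip_force: 0.0
```

```bash
python3 go.py .4903,.325,.059
```

```text
t 30.6 p [0.4877 0.3224 0.1974] yaw y-axis deg 90.09 z [-6.e-04 -5.e-04 -1.e+00] grip 0.0681 0.0 F [ 0.1  0.2 -0.7] q6 -1.05
.4903,.325,.059 [-0.0045  0.0045  0.2307]
```

Emit:
apply_moves(
  targets=[-0.6, -0.0045, 0.003, 0.05, 0, 0, 0, -0.6, -0.0045, 0.003, 0.1, 0, 0, 0, -0.6, -0.0045, 0.003, 0.15, 0, 0, 0, -0.6, -0.0045, 0.003, 0.2, 0, 0, 0, -0.6, -0.0045, 0.003, 0.225, 0, 0, 0, -0.6, -0.0045, 0.003, 0.231, 0, 0, 0, -0.6, -0.0045, 0.003, 0.231, 0, 0, 0],
)

```text
t: 31.18
eef_pos: [0.4905, 0.3235, 0.0588]
orientation: [0.0, -3.14, 0.001]
ft_force: [-0.2, 0.4, 1.2]
grip_width: 0.0686
grip_force: 0.0
```

Emit:
apply_moves(
  targets=[1, 0, 0, 0, 0, 0, 0, 1, 0, 0, 0, 0, 0, 0, 1, 0, 0, 0, 0, 0, 0, 1, 0, 0, 0, 0, 0, 0, 1, 0, 0, 0, 0, 0, 0, 1, 0, 0, -0.02, 0, 0, 0, 1, 0, 0, -0.05, 0, 0, 0, 1, 0, 0, -0.08, 0, 0, 0],
)

```text
t: 31.85
eef_pos: [0.4901, 0.3245, 0.1084]
orientation: [0.003, -3.141, 0.001]
ft_force: [-0.2, 1.0, -2.8]
grip_width: 0.0527
grip_force: 63.7
```

Emit:
apply_moves(
  targets=[1, 0, -0.02, -0.02, 0, 0, 0, 1, 0, -0.06, -0.02, 0, 0, 0, 1, 0, -0.11, -0.02, 0, 0, 0, 1, 0, -0.16, -0.02, 0, 0, 0, 1, 0, -0.21, -0.02, 0, 0, 0, 1, 0, -0.26, -0.02, 0, 0, 0, 1, 0, -0.31, -0.02, 0, 0, 0, 1, 0, -0.36, -0.02, 0, 0, 0],
)

```text
t: 32.52
eef_pos: [0.4905, 0.1074, 0.1203]
orientation: [-0.003, 3.141, 0.0]
ft_force: [1.3, -0.2, -3.5]
grip_width: 0.0523
grip_force: 63.9
```

Emit:
apply_moves(
  targets=[1, 0, -0.05, 0, 0, 0, 0, 1, 0, -0.1, 0, 0, 0, 0, 1, 0, -0.14, 0, 0, 0, 0, 1, 0, -0.17, 0, 0, 0, 0, 1, 0, -0.185, 0, 0, 0, 0, 1, 0, -0.193, 0, 0, 0, 0, 1, 0, -0.193, 0, 0, 0, 0, 1, 0, -0.193, 0, 0, 0, 0],
)

```text
t: 33.18
eef_pos: [0.491, -0.0065, 0.1195]
orientation: [-0.003, 3.141, 0.0]
ft_force: [-0.6, -0.9, -3.3]
grip_width: 0.0521
grip_force: 63.9
```

```bash
python3 go.py .4907,-.008,.0613
```

```text
t 33.2 p [ 0.491  -0.0065  0.1195] yaw y-axis deg 90.11 z [ 1.e-04  2.e-04 -1.e+00] grip 0.0521 63.9 F [-0.6 -0.9 -3.3] q6 -1.66
.4907,-.008,.0613 [ 0.0006 -0.0026  0.097 ]
```

Emit:
apply_moves(
  targets=[1, 0, -0.001, 0.03, 0, 0, 0, 1, 0, -0.002, 0.06, 0, 0, 0, 1, 0, -0.002, 0.08, 0, 0, 0, 1, 0, -0.002, 0.09, 0, 0, 0, 1, 0, -0.002, 0.095, 0, 0, 0, 1, 0, -0.002, 0.0975, 0, 0, 0, 1, 0, -0.002, 0.0975, 0, 0, 0, -0.6, 0, -0.002, 0.0975, 0, 0, 0],
)

```text
t: 33.85
eef_pos: [0.4916, -0.0075, 0.0623]
orientation: [-0.004, 3.14, 0.0]
ft_force: [0.7, -0.2, 0.2]
grip_width: 0.0632
grip_force: 0.0
```

Emit:
apply_moves(
  targets=[-0.6, 0, 0, 0, 0, 0, 0, -0.6, 0, 0, 0, 0, 0, 0, -0.6, 0, 0, -0.03, 0, 0, 0, -0.6, 0, 0, -0.08, 0, 0, 0, -0.6, 0, 0, -0.14, 0, 0, 0, -0.6, 0, 0, -0.2, 0, 0, 0, -0.6, 0, 0, -0.23, 0, 0, 0, -0.6, 0, 0.03, -0.23, 0, 0, 0],
)

```text
t: 34.52
eef_pos: [0.4927, 0.0084, 0.2035]
orientation: [0.0, 3.134, -0.001]
ft_force: [0.3, -0.2, 0.1]
grip_width: 0.0681
grip_force: 0.0
```

Emit:
apply_moves(
  targets=[-0.6, -0.015, 0.06, 0, 0, 0, 0, -0.6, -0.03, 0.12, 0, 0, 0, 0, -0.6, -0.045, 0.18, 0, 0, 0, 0, -0.6, -0.06, 0.24, 0, 0, 0, 0, -0.6, -0.075, 0.3, 0, 0, 0, 0, -0.6, -0.09, 0.36, 0, 0, 0, 0, -0.6, -0.105, 0.42, 0, 0, 0, 0, -0.6, -0.12, 0.48, 0, 0, 0, 0],
)

```text
t: 35.18
eef_pos: [0.5625, 0.3, 0.1989]
orientation: [-0.003, 3.141, 0.0]
ft_force: [0.6, -0.2, 1.1]
grip_width: 0.0683
grip_force: 0.0
```

Emit:
apply_moves(
  targets=[-0.6, -0.02, 0.045, 0, 0, 0, 0, -0.6, -0.02, 0.045, 0, 0, 0, 0, -0.6, -0.02, 0.045, 0, 0, 0, 0, -0.6, -0.02, 0.045, 0, 0, 0, 0],
)

```text
t: 35.52
eef_pos: [0.5743, 0.3245, 0.1986]
orientation: [0.003, -3.141, 0.001]
ft_force: [-1.0, 0.2, -0.4]
grip_width: 0.0682
grip_force: 0.0
```

```bash
python3 go.py .5755,.325,.074
python3 - <<'E'
from h import *
a=robot.read_camera("scene")["frame"][160:380,200:600,::-1];cv2.imwrite("pics/p2.png",cv2.resize(a,None,fx=2,fy=2,interpolation=2))
E
```

```text
t 35.5 p [0.5743 0.3245 0.1986] yaw y-axis deg 90.1 z [-5.e-04 -4.e-04 -1.e+00] grip 0.0682 0.0 F [-1.   0.2 -0.4] q6 -1.11
.5755,.325,.074 [-0.0022  0.001   0.2076]
```

View pics/p2.png

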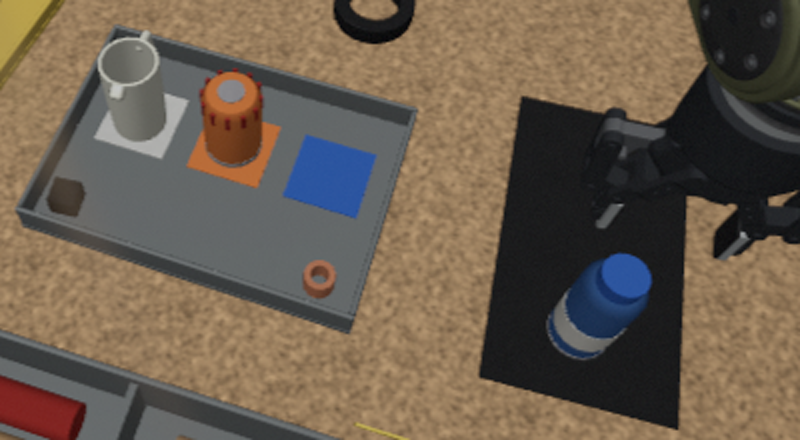

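Jug and filter stand well on their cards. The can is last.

Emit:
apply_moves(
  targets=[-0.6, -0.001, 0.001, 0.05, 0, 0, 0, -0.6, -0.001, 0.001, 0.1, 0, 0, 0, -0.6, -0.001, 0.001, 0.15, 0, 0, 0, -0.6, -0.001, 0.001, 0.18, 0, 0, 0, -0.6, -0.001, 0.001, 0.2, 0, 0, 0, -0.6, -0.001, 0.001, 0.205, 0, 0, 0, -0.6, -0.001, 0.001, 0.205, 0, 0, 0],
)

```text
t: 36.15
eef_pos: [0.5752, 0.3249, 0.076]
orientation: [0.001, -3.142, 0.0]
ft_force: [-0.3, -1.1, 0.6]
grip_width: 0.0681
grip_force: 0.0
```

Emit:
apply_moves(
  targets=[1, 0, 0, 0, 0, 0, 0, 1, 0, 0, 0, 0, 0, 0, 1, 0, 0, 0, 0, 0, 0, 1, 0, 0, 0, 0, 0, 0, 1, 0, 0, 0, 0, 0, 0, 1, 0, 0, -0.02, 0, 0, 0, 1, 0, 0, -0.05, 0, 0, 0, 1, 0, 0, -0.08, 0, 0, 0],
)

```text
t: 36.82
eef_pos: [0.5749, 0.3253, 0.1251]
orientation: [0.002, -3.141, 0.0]
ft_force: [-1.6, 0.5, -0.8]
grip_width: 0.0486
grip_force: 62.2
```

Emit:
apply_moves(
  targets=[1, 0.005, -0.02, -0.02, 0, 0, 0, 1, 0.015, -0.06, -0.02, 0, 0, 0, 1, 0.03, -0.11, -0.02, 0, 0, 0, 1, 0.05, -0.16, -0.02, 0, 0, 0, 1, 0.07, -0.21, -0.02, 0, 0, 0, 1, 0.09, -0.26, -0.02, 0, 0, 0, 1, 0.11, -0.3, -0.02, 0, 0, 0, 1, 0.125, -0.34, -0.02, 0, 0, 0],
)

```text
t: 37.48
eef_pos: [0.4996, 0.12, 0.1369]
orientation: [-0.002, 3.141, 0.0]
ft_force: [-0.2, -0.3, -1.4]
grip_width: 0.0482
grip_force: 62.3
```

Emit:
apply_moves(
  targets=[1, 0.01, -0.03, 0, 0, 0, 0, 1, 0.012, -0.05, 0, 0, 0, 0, 1, 0.012, -0.056, 0, 0, 0, 0, 1, 0.012, -0.056, 0, 0, 0, 0, 1, 0.012, -0.056, 0, 0, 0, 0],
)

```text
t: 37.9
eef_pos: [0.4937, 0.0882, 0.1361]
orientation: [-0.003, 3.141, 0.0]
ft_force: [-1.0, 0.7, -2.2]
grip_width: 0.0485
grip_force: 62.3
```

```bash
python3 go.py .4932,.087,.0775
```

```text
t 37.9 p [0.4937 0.0882 0.1361] yaw y-axis deg 90.09 z [ 5.e-04  2.e-04 -1.e+00] grip 0.0485 62.3 F [-1.   0.7 -2.2] q6 -1.47
.4932,.087,.0775 [ 0.0009 -0.002   0.0976]
```

Emit:
apply_moves(
  targets=[1, 0, -0.002, 0.03, 0, 0, 0, 1, 0, -0.002, 0.06, 0, 0, 0, 1, 0, -0.002, 0.08, 0, 0, 0, 1, 0, -0.002, 0.09, 0, 0, 0, 1, 0, -0.002, 0.095, 0, 0, 0, 1, 0, -0.002, 0.098, 0, 0, 0, 1, 0, -0.002, 0.098, 0, 0, 0, -0.6, 0, -0.002, 0.098, 0, 0, 0],
)

```text
t: 38.57
eef_pos: [0.4942, 0.0874, 0.0785]
orientation: [-0.004, 3.139, 0.001]
ft_force: [-0.2, 0.5, 0.5]
grip_width: 0.0594
grip_force: 0.0
```

Emit:
apply_moves(
  targets=[-0.6, 0, 0, 0, 0, 0, 0, -0.6, 0, 0, 0, 0, 0, 0, -0.6, 0, 0, -0.03, 0, 0, 0, -0.6, 0, 0, -0.08, 0, 0, 0, -0.6, 0, 0, -0.14, 0, 0, 0, -0.6, 0, 0, -0.2, 0, 0, 0, -0.6, 0, 0, -0.26, 0, 0, 0, -0.6, 0, 0, -0.28, 0, 0, 0],
)

```text
t: 39.23
eef_pos: [0.4944, 0.0868, 0.2503]
orientation: [-0.003, 3.135, 0.001]
ft_force: [-0.1, -0.2, 0.6]
grip_width: 0.0684
grip_force: 0.0
```

Emit:
apply_moves(
  targets=[-0.6, 0, 0.05, 0, 0, 0, 0, -0.6, 0, 0.1, 0, 0, 0, 0, -0.6, 0, 0.15, 0, 0, 0, 0, -0.6, 0, 0.2, 0, 0, 0, 0, -0.6, 0, 0.25, 0, 0, 0, 0, -0.6, 0, 0.3, 0, 0, 0, 0, -0.6, 0, 0.3, 0, 0, 0, 0, -0.6, 0, 0.3, 0, 0, 0, 0],
)

```text
t: 39.9
eef_pos: [0.4926, 0.2677, 0.2446]
orientation: [0.006, -3.141, 0.001]
ft_force: [-0.4, -0.6, -0.2]
grip_width: 0.0682
grip_force: 0.0
```

```bash
python3 go.py
python3 - <<'E'
from h import *
a=robot.read_camera("scene");crop(a,100,120,320,210,2.5,"end.png")
E
```

```text
t 39.9 p [0.4926 0.2677 0.2446] yaw y-axis deg 90.22 z [-6.e-04 -3.e-04 -1.e+00] grip 0.0682 0.0 F [-0.4 -0.6 -0.2] q6 -1.14
```

View pics/end.png

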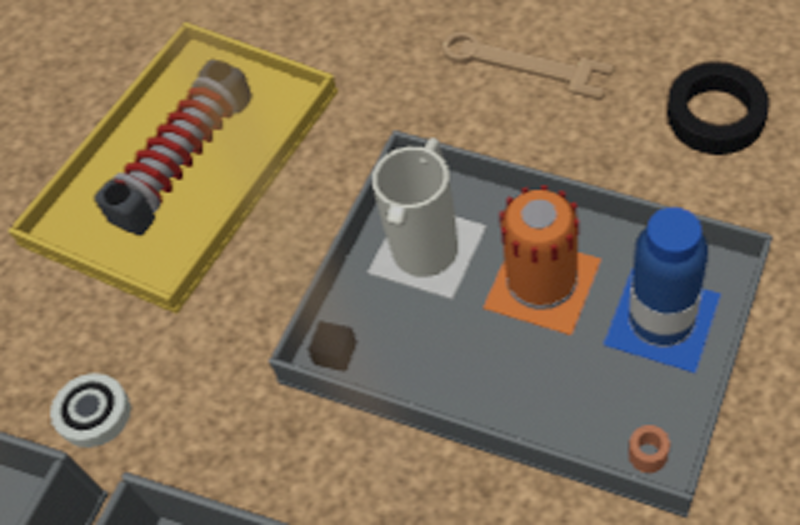

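All three stand centred on their own cards and the shock lies flat in the yellow tray, so I'm handing the job in.

```bash
python3 -c "
from cell import robot
print(robot.close_job())"
```

```text
the job is handed in; nothing more can be done
None
```

The job is handed in at about 40 s of the 147 s allowed: in the last picture the shock absorber lies flat and lengthwise in the yellow tray and the jug, filter and can stand upright on their own cards; the hand-in returned no verdict.

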